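# Stand a slumped row of medicine cartons back up in its stock tray

## Robot

A 6-joint arm with a two-finger parallel gripper is mounted at the origin on the work surface. World frame = base frame: x ahead of the robot, y to its left, z up, the work surface at z = 0. Lengths are in m, angles in degrees, forces in N, time in s.
With the tool pointing down it reaches from about 0.25 to 0.725 m from the base axis. Payload 9.7 kg.
Tool frame: the origin (TCP) lies at the very end of the fingers, on their centre line; the grasp point (between the pads) lies 19 mm behind it; z points along the fingers, y is the line along which they close (so a half turn about z gives the same grasp; the last joint's range is limited). The gripper opens to 85 mm and grips with 20 to 120 N. Pads are 22 mm wide; open, the fingers measure 114 mm over their backs; the gripper's body (76 mm by 85 mm) begins 54 mm behind the grasp point. The pads swing forward as they close: fully open they stand 13 mm farther back than shut.
Start: joints at [0, 4.979, 10.078, 95.1, 0, 90], TCP at [0.55, -0, 0.231] pointing down, gripper open.
Joint ranges: [-179.16, 179.16], [-48.56, 103.87], [-65.8, 70.77], [-126.05, 130.52], [-82.76, 87.17], [-180, 180]. Speed limits (degrees/s): [127.2, 127.2, 147.25, 180, 180, 180].

## Interface

Orientations are given as [roll, pitch, yaw] about the fixed x, y, z axes, in that order (R = Rz(yaw) Ry(pitch) Rx(roll)).
In Python, from workcell import telemetry, optics, workorder gives the robot as it stands.
- The arm moves only by the shell command python3 -m handwheel 'ROWS' [FORCE]. ROWS is JSON, a list of rows, each an object of numbers: "tx", "ty", "tz": the shift along the tool's x, y, z in m; "ax", "ay", "az": the turn, a rotation vector about the tool's x, y, z in degrees; "jaw": the gripper command: -1 is shut, 1 is fully open, values between are in proportion. A call has exactly 10 rows; each row shifts and turns the commanded pose from where the row before left it, along the tool's axes as they then stand; what a row does not reach is not made up. A row lasts 1/8 s, in which the tool goes at most 62.5 mm and 10.7 degrees, less where a joint would pass 70% of its speed; a pose out of reach is approached as far as the arm can. A call is refused whole if a number of a shift passes 0.0625 or a number of a turn 10.7, either way. A call with a gripper value outside its range is refused whole. The fingers move at their own pace and stop on an object; FORCE is the grip in N (left out, the last holds). Time passes only in rows, so rows that do not move let the fingers close, or fill a call up. It gives the time, the measured TCP pose, the force, the opening and the grip force at its end, in the units of the state.
- telemetry.get_obs(): the state, without advancing time (a new reading comes with each control period).
- optics.camera(name): name is "scene" or "side" or "wrist"; returns a dict with "color" (480x640x3 uint8, red, green, blue), "K" (3x3 intrinsics, pixels), "extrinsics" (4x4, takes a point from camera to world coordinates); the wrist camera has in their place "mount" (4x4, takes a point from camera to tool coordinates, whose origin is the TCP and whose axes are the flange's). Camera axes: x right, y down, z forward; pixel columns grow to the right and rows downward; lengths in m; the calibration is good to about 2 mm. The wrist camera is an equidistant fisheye: a pixel r from the principal point sees the ray r / f radians off the axis. A picture is of the moment at which its call begins: read the wrist's pose just before it. There is no depth.
- workorder.job_done(): hands the job in; it is judged then, once.
The state is a dict: "time": time; "q": joint angles; "qd": joint speeds; "joint_efforts": joint torques, N m; "ee_pos": TCP position; "tcp_rot": TCP orientation; "wrist_force": force on the tool from outside, world axes, zero at the start; "torque": the same for the moment, N m; "opening": finger opening in m; "grasp_force": force on a finger pad.
Only numpy, scipy, OpenCV 4.12 (cv2) and the standard library are available. Lean on these libraries where they do the work, as an engineer would, in place of code of your own. Each camera call takes 0.05 s, during which the arm holds its last target. There are 200 camera calls.

## Task

Two cartons in the grey stock tray have slumped over towards its low front lip. With the fingertips, push them back upright and push the row together until all four cartons stand closed up against the tray's tall back stop; do not pick up or lift any carton, and leave the other things on the table where they are.

Things in the scene. Friction and masses are not known exactly. Their poses are not given: they have to be found in the camera images.
- tray: grey plastic stock tray fixed to the table, one lane for cartons, open at the top, turned up to 35 degrees. Origin: centre of its underside, on the table; z up; y along the lane from the low front lip (-y) to the tall back stop (+y); x across. Outside 86 x 214 mm, walls and floor 4 mm thick, side walls 50 mm high; lane inside 78 mm wide and 206 mm long
- tray_lip (a point): middle of the inner top edge of the tray's front lip, 50 mm above the table, at tray y -103; a clear card holder is on the lip's outside. Axes as the tray's
- tray_stop (a point): middle of the foot of the back stop's inner face, on the tray floor, at tray y +103; the stop is 85 mm high. Four closed-up cartons fill 136 mm of the lane from here, so the row's front face ends at tray y -33. Axes as the tray's
- carton_red: white carton with a red band, 70 (own x, across the lane) x 34 (own y, along the lane) x 105 mm (own z, height), about 0.12 kg; origin: centre of its underside, z towards its top. Starts slumped about 35 degrees towards the lip, its lower front edge on the tray floor. Red or blue is the front one (varies), resting on the lip, top edge about 24 mm out over it, 90 mm above the table; the other leans on its back
- carton_blue: white carton with a blue band, 70 (own x, across the lane) x 34 (own y, along the lane) x 105 mm (own z, height), about 0.12 kg; origin: centre of its underside, z towards its top. Starts slumped about 35 degrees towards the lip, its lower front edge on the tray floor. Red or blue is the front one (varies), resting on the lip, top edge about 24 mm out over it, 90 mm above the table; the other leans on its back
- carton_green: white carton with a green band, 70 (own x, across the lane) x 34 (own y, along the lane) x 105 mm (own z, height), about 0.12 kg; origin: centre of its underside, z towards its top. Starts upright at the back-stop end of the lane; green or yellow is the last one (varies)
- carton_yellow: white carton with a yellow band, 70 (own x, across the lane) x 34 (own y, along the lane) x 105 mm (own z, height), about 0.12 kg; origin: centre of its underside, z towards its top. Starts upright at the back-stop end of the lane; green or yellow is the last one (varies)
- ointment: small white ointment jar, 54 mm across, 48 mm high, beside the tray; origin at the centre of its underside; not part of the work
- dropper: small white dropper bottle with a red cap, 34 mm across, 66 mm high, beside the tray; origin at the centre of its underside; not part of the work
- jar_lid: round white lid of a jar lying on the table, 92 mm across, 14 mm high, beyond the tray's back stop; origin at the centre of its underside; not part of the work
- syringe_box: flat white and green box lying on the table, 95 x 62 x 24 mm, beside the tray; origin at the centre of its underside; not part of the work
- black_jar: black screw-lid jar, 76 mm across, 92 mm high; origin at the centre of its underside; not part of the work
- plaster_bowl: white bowl, 140 mm across, 62 mm high; origin at the centre of its underside; not part of the work
- syrup: amber glass bottle with a white cap, 60 mm across, 135 mm high; origin at the centre of its underside; not part of the work
There are look-alikes about, which are no part of the job. Several things look just like the tray: the one meant starts farthest to the robot's left. Leave any brown look-alike of the carton_yellow alone.

How it is judged (in metres and radians):
At the end, for the whole second after the job is handed in: All four cartons stand upright on the tray floor (within 0.06 rad of vertical, underside within 6 mm of the floor), inside the lane, closed up towards the back stop (no more than about 11 mm of gaps in the whole row: every carton's centre at tray y above -27 mm), and at rest (angle between each of carton_red, carton_blue, carton_green, carton_yellow's own z axis and vertical below 0.06 rad and y of carton_red in the frame of tray between -0.027 and 0.1 m and z of each of carton_red, carton_blue, carton_green, carton_yellow in the frame of tray below 0.01 m and x of carton_red in the frame of tray between -0.012 and 0.012 m and linear speed of each of carton_red, carton_blue, carton_green, carton_yellow below 0.01 m/s and y of carton_blue in the frame of tray between -0.027 and 0.1 m and x of carton_blue in the frame of tray between -0.012 and 0.012 m and y of carton_green in the frame of tray between -0.027 and 0.1 m and x of carton_green in the frame of tray between -0.012 and 0.012 m and y of carton_yellow in the frame of tray between -0.027 and 0.1 m and x of carton_yellow in the frame of tray between -0.012 and 0.012 m); the robot touches nothing.
It fails at once if a carton is lifted (underside centre more than 35 mm above the table) (z of any of carton_red, carton_blue, carton_green, carton_yellow in the frame of tray above 0.035 m).
It fails at once if another thing on the table is pushed aside by more than 20 mm or tipped (distance of any of ointment, dropper, jar_lid, syringe_box, black_jar, plaster_bowl, syrup from where it was at the start of the episode above 0.02 m or angle between any of ointment, dropper, jar_lid, syringe_box, black_jar, plaster_bowl, syrup's own z axis and vertical above 0.3 rad).
It also fails if it takes over 43 s, if anything falls off the work surface, if the arm or the gripper's body presses on something with over 40 N, if the wrist force passes 120 N, or if a joint passes its speed limit or range.

## Working session

There is one attempt and no reset: what is moved stays moved. The work goes in short steps, Python scripts to look and compute and a shell command to move; the robot and the scene stay as the last step left them, time stands still between calls to the robot, and variables do not carry over. Pictures are saved under pics/ and viewed, at most 10 in all, crops included, and the job is handed in when it is done.

```bash
mkdir -p pics; ls; python3 - <<'E'
from workcell import telemetry, optics
import cv2,numpy as np
o=telemetry.get_obs();print(o['time'],o['ee_pos'],o['tcp_rot'],o['opening'])
for n in ['scene','side']:
    c=optics.camera(n);cv2.imwrite(f'pics/{n}0.png',c['color'][:,:,::-1]);np.savez(f'{n}0.npz',**c)
    print(n,c['K'].tolist(),np.round(c['extrinsics'],4).tolist())
E
```

```text
pics
0.0 [ 5.49770406e-01 -4.69770380e-06  2.30598052e-01] [-1.79925014e+02 -1.23472208e-04  8.99995570e+01] 0.08543196883317364
scene [[460.1239609620654, 0.0, 315.80417882218546], [0.0, 460.1239609620654, 242.14461344568628], [0.0, 0.0, 1.0]] [[-0.7301, 0.5499, -0.4056, 0.9196], [0.6831, 0.5712, -0.4552, 0.5266], [-0.0186, -0.6094, -0.7926, 0.8869], [0.0, 0.0, 0.0, 1.0]]
side [[570.5668552461135, 0.0, 309.297253368592], [0.0, 570.5668552461135, 244.19707591722954], [0.0, 0.0, 1.0]] [[0.9512, -0.1473, 0.2712, 0.0821], [-0.3086, -0.4685, 0.8278, -1.2606], [0.0051, -0.8711, -0.491, 0.8441], [0.0, 0.0, 0.0, 1.0]]
```

View pics/scene0.png

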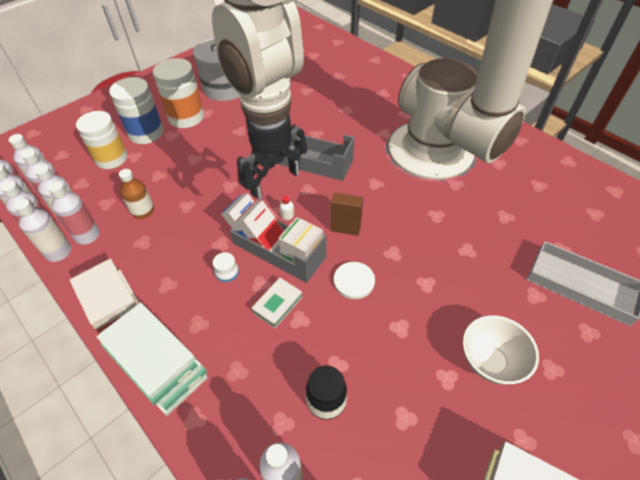

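View pics/side0.png

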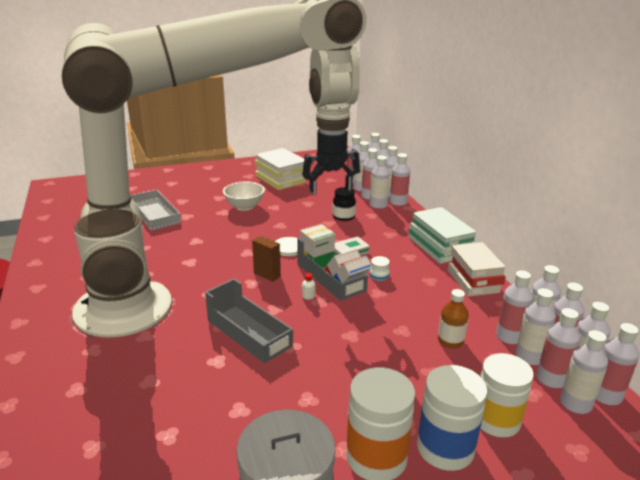

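The scene view shows three tray-like things:
- A deep tray holding cartons at about (278,240).
- An empty dark tray at (325,155).
- A shallow light-floored tray at (585,280).

The tray with the slumped cartons fits the description. The brown box at (347,214) is the look-alike carton to leave alone. I'll check the choice in a close crop.

```bash
cat > h.py <<'E'
import numpy as np,cv2
def ray(c,u,v):
    T=c['extrinsics'];d=T[:3,:3]@np.linalg.inv(c['K'])@[u,v,1];return T[:3,3],d
def plane(c,u,v,z):
    p,d=ray(c,u,v);return p+d*(z-p[2])/d[2]
def proj(c,P):
    T=np.linalg.inv(c['extrinsics']);q=c['K']@(T[:3,:3]@P+T[:3,3]);return q[:2]/q[2]
E
python3 - <<'E'
from h import *
s=dict(np.load('scene0.npz'));d=dict(np.load('side0.npz'))
for uv in [(235,240),(305,275),(325,243),(325,155),(585,280),(347,232)]: print(uv,plane(s,*uv,0.03).round(3))
a=cv2.resize(s['color'][180:300,205:365],None,fx=4.5,fy=4.5,interpolation=cv2.INTER_CUBIC)[:,:,::-1]
b=cv2.resize(d['color'][210:310,280:400],None,fx=5.4,fy=5.4,interpolation=cv2.INTER_CUBIC)[:,:,::-1]
cv2.imwrite('pics/c1.png',a);cv2.imwrite('pics/c2.png',b)
E
```

```text
(235, 240) [ 0.615 -0.103  0.03 ]
(305, 275) [0.562 0.085 0.03 ]
(325, 243) [0.467 0.051 0.03 ]
(325, 155) [ 0.256 -0.169  0.03 ]
(585, 280) [0.129 0.518 0.03 ]
(347, 232) [0.407 0.064 0.03 ]
```

View pics/c1.png

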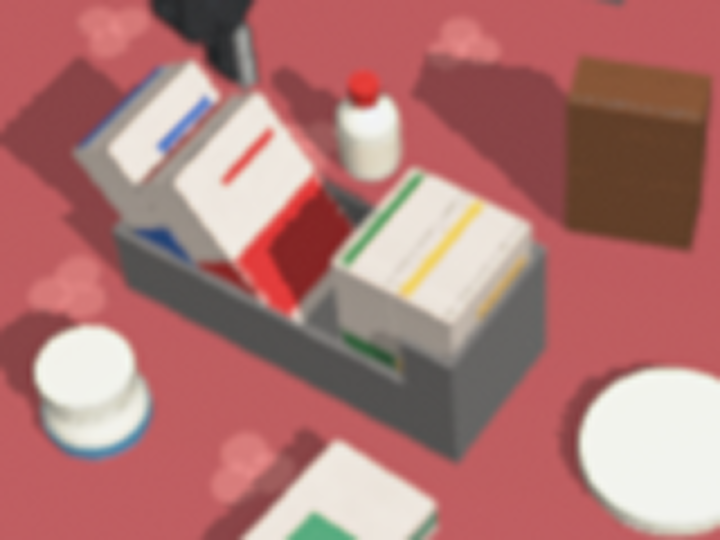

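View pics/c2.png

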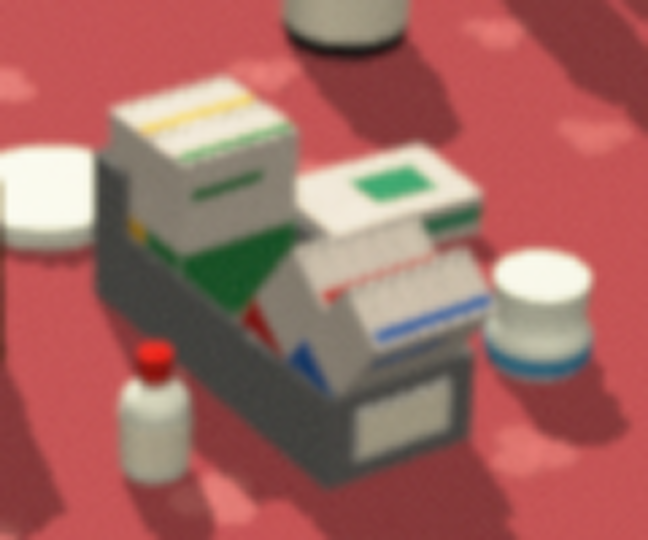

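The crops confirm the choice: it is the tray with the clear card holder. Blue is the front carton on the lip and red is behind it; green stands next and yellow is last against the stop. The tray corners are clear in both crops, so I'll measure them.

```bash
python3 - <<'E'
from h import *
s=dict(np.load('scene0.npz'));d=dict(np.load('side0.npz'))
L=[('s lipL top A',s,120,228,.05),('s lip A bot',s,128,290,0),('s stop A bot',s,457,460,0),('s stop B bot',s,547,345,0),('s stop B top',s,547,245,.085),('d lip B bot',d,330,487,0),('d lip A bot',d,470,437,0),('d lip B top',d,328,402,.05),('d lip A top',d,472,350,.05),('d stop B bot',d,100,295,0),('d stop B top',d,97,155,.085)]
for n,c,u,v,z in L:
    uv=(205+u/4.5,180+v/4.5) if c is s else (280+u/5.4,210+v/5.4)
    print(n,plane(c,*uv,z).round(4))
for n,c,u,v,z in [('oint s',s,85,362,.048),('drop s',s,363,85,.066),('drop d',d,155,355,.066),('oint d',d,543,275,.048),('lid s',s,668,448,.014),('brown s top',s,640,80,.105)]:
    uv=(205+u/4.5,180+v/4.5) if c is s else (280+u/5.4,210+v/5.4)
    print(n,plane(c,*uv,z).round(3))
E
```

```text
s lipL top A [ 0.6106 -0.116   0.05  ]
s lip A bot [ 0.6149 -0.1166  0.    ]
s stop A bot [0.5597 0.0868 0.    ]
s stop B bot [0.4771 0.0667 0.    ]
s stop B top [0.4772 0.0669 0.085 ]
d lip B bot [ 0.536  -0.1404  0.    ]
d lip A bot [ 0.6161 -0.1214  0.    ]
d lip B top [ 0.5326 -0.1421  0.05  ]
d lip A top [ 0.6145 -0.1206  0.05  ]
d stop B bot [0.4829 0.0596 0.    ]
d stop B top [0.4811 0.0579 0.085 ]
oint s [ 0.674 -0.06   0.048]
drop s [ 0.462 -0.092  0.066]
drop d [ 0.46  -0.103  0.066]
oint d [ 0.677 -0.064  0.048]
lid s [0.484 0.162 0.014]
brown s top [0.379 0.033 0.105]
```

Tray centre is at about (0.547, -0.027) with yaw 15°; the measured length of 211 mm and width of 83 mm fit the given sizes. With the tool turned to yaw 105, tool x is tray +y, tool y is tray +x and z points down. First I'll go outside the lip, clear of the leaning top.

```bash
python3 -m handwheel '[{"az":-7.5,"jaw":-0.2},{"az":-7.5,"jaw":-0.2},{"tx":-0.046,"ty":-0.0025,"jaw":-0.2},{"tx":-0.046,"ty":-0.0025,"jaw":-0.2},{"tx":-0.046,"ty":-0.0025,"jaw":-0.2},{"tx":-0.046,"ty":-0.0025,"jaw":-0.2},{"tz":0.042,"jaw":-0.2},{"tz":0.042,"jaw":-0.2},{"tz":0.042,"jaw":-0.2},{"tz":0.042,"jaw":-0.2}]' 40
cat > look.py <<'E'
import sys
from h import *
from workcell import telemetry, optics
o=telemetry.get_obs();p=np.array(o['ee_pos']);th=np.radians(15)
r=p[:2]-[.5468,-.0274];X=np.array([np.cos(th),np.sin(th)]);Y=np.array([-np.sin(th),np.cos(th)])
print(round(o['time'],2),'tray xyz',(r@X).round(4),(r@Y).round(4),p[2].round(4),'rot',np.round(o['tcp_rot'],1),'F',np.round(o['wrist_force'],1),'open',o['opening'])
if len(sys.argv)>1:
    s=optics.camera('scene');d=optics.camera('side');np.savez('s.npz',**s);np.savez('d.npz',**d)
    a=cv2.resize(s['color'][150:290,210:350],(480,480),interpolation=3);b=cv2.resize(d['color'][190:310,280:400],(480,480),interpolation=3)
    cv2.imwrite(f'pics/{sys.argv[1]}.png',cv2.resize(np.hstack([a,b]),(800,400),interpolation=cv2.INTER_AREA)[:,:,::-1])
E
python3 look.py v1
```

```text
0.1 tray xyz 0.01 0.0257 0.2306 rot [-179.9    0.    90. ] F [ 0.7 -0.2 -0.5] open 0.08539329126617393$[0]: bad value
```

View pics/v1.png

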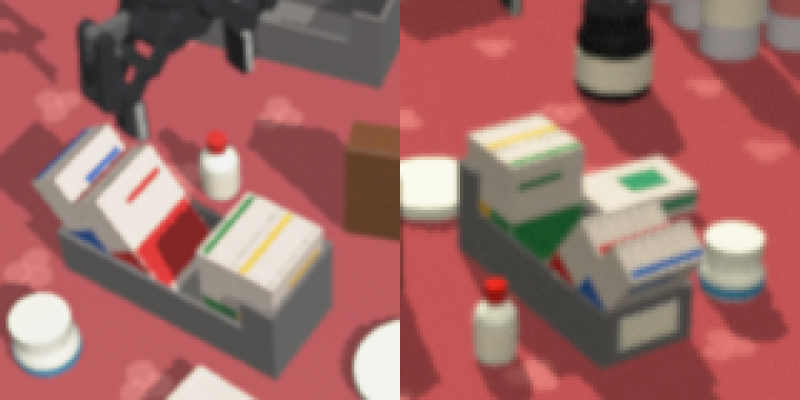

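The call was refused ("bad value" at row 0), so the picture shows the scene unchanged with the arm still at the start. A row probably needs every field, so I'll write them out in full.

```bash
python3 -m handwheel '[{"tx":0,"ty":0,"tz":0,"ax":0,"ay":0,"az":-7.5,"jaw":-0.2},{"tx":0,"ty":0,"tz":0,"ax":0,"ay":0,"az":-7.5,"jaw":-0.2},{"tx":-0.046,"ty":-0.0025,"tz":0,"ax":0,"ay":0,"az":0,"jaw":-0.2},{"tx":-0.046,"ty":-0.0025,"tz":0,"ax":0,"ay":0,"az":0,"jaw":-0.2},{"tx":-0.046,"ty":-0.0025,"tz":0,"ax":0,"ay":0,"az":0,"jaw":-0.2},{"tx":-0.046,"ty":-0.0025,"tz":0,"ax":0,"ay":0,"az":0,"jaw":-0.2},{"tx":0,"ty":0,"tz":0.042,"ax":0,"ay":0,"az":0,"jaw":-0.2},{"tx":0,"ty":0,"tz":0.042,"ax":0,"ay":0,"az":0,"jaw":-0.2},{"tx":0,"ty":0,"tz":0.042,"ax":0,"ay":0,"az":0,"jaw":-0.2},{"tx":0,"ty":0,"tz":0.042,"ax":0,"ay":0,"az":0,"jaw":-0.2}]' 40
python3 look.py
```

```text
time: 1.45
ee_pos: [0.5877, -0.1803, 0.0617]
tcp_rot: [-180.0, -0.0, 105.0]
wrist_force: [-0.2, 0.1, 1.1]
opening: 0.0341
grasp_force: 0.0
1.45 tray xyz -0.0001 -0.1583 0.0617 rot [-180.   -0.  105.] F [-0.2  0.1  1.1] open 0.034086900938100385
```

```bash
python3 -m handwheel '[{"tx":0.005,"ty":0,"tz":0,"ax":0,"ay":0,"az":0,"jaw":-0.2},{"tx":0.005,"ty":0,"tz":0,"ax":0,"ay":0,"az":0,"jaw":-0.2},{"tx":0.004,"ty":0,"tz":0,"ax":0,"ay":0,"az":0,"jaw":-0.2},{"tx":0.004,"ty":0,"tz":0,"ax":0,"ay":0,"az":0,"jaw":-0.2},{"tx":0.004,"ty":0,"tz":0,"ax":0,"ay":0,"az":0,"jaw":-0.2},{"tx":0.004,"ty":0,"tz":0,"ax":0,"ay":0,"az":0,"jaw":-0.2},{"tx":0.004,"ty":0,"tz":0,"ax":0,"ay":0,"az":0,"jaw":-0.2},{"tx":0.004,"ty":0,"tz":0,"ax":0,"ay":0,"az":0,"jaw":-0.2},{"tx":0.004,"ty":0,"tz":0,"ax":0,"ay":0,"az":0,"jaw":-0.2},{"tx":0.004,"ty":0,"tz":0,"ax":0,"ay":0,"az":0,"jaw":-0.2}]'
python3 look.py v2
```

```text
time: 2.7
ee_pos: [0.577, -0.1395, 0.0632]
tcp_rot: [-180.0, -0.0, 105.0]
wrist_force: [0.3, -0.6, 1.1]
opening: 0.0339
grasp_force: 0.1
2.7 tray xyz 0.0001 -0.1161 0.0632 rot [-180.   -0.  105.] F [ 0.3 -0.6  1.1] open 0.03388034668904838
```

View pics/v2.png

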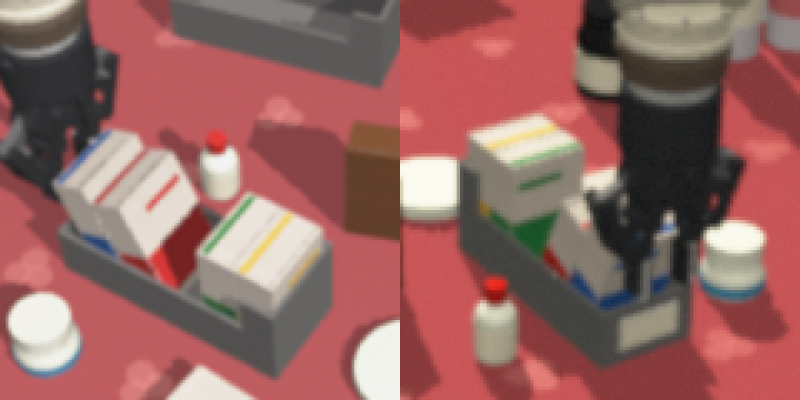

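Both cartons are righting evenly, about 20° tilt remaining, with the fingers centred on blue and the force low. I'll go on 30 mm.

```bash
python3 -m handwheel '[{"tx":0.003,"ty":0,"tz":0,"ax":0,"ay":0,"az":0,"jaw":-0.2},{"tx":0.003,"ty":0,"tz":0,"ax":0,"ay":0,"az":0,"jaw":-0.2},{"tx":0.003,"ty":0,"tz":0,"ax":0,"ay":0,"az":0,"jaw":-0.2},{"tx":0.003,"ty":0,"tz":0,"ax":0,"ay":0,"az":0,"jaw":-0.2},{"tx":0.003,"ty":0,"tz":0,"ax":0,"ay":0,"az":0,"jaw":-0.2},{"tx":0.003,"ty":0,"tz":0,"ax":0,"ay":0,"az":0,"jaw":-0.2},{"tx":0.003,"ty":0,"tz":0,"ax":0,"ay":0,"az":0,"jaw":-0.2},{"tx":0.003,"ty":0,"tz":0,"ax":0,"ay":0,"az":0,"jaw":-0.2},{"tx":0.002,"ty":0,"tz":0,"ax":0,"ay":0,"az":0,"jaw":-0.2},{"tx":0.001,"ty":0,"tz":0,"ax":0,"ay":0,"az":0,"jaw":-0.2}]'
python3 look.py v3
```

```text
time: 4.05
ee_pos: [0.5719, -0.1148, 0.068]
tcp_rot: [179.7, 0.2, 105.0]
wrist_force: [-5.1, -3.6, 28.6]
opening: 0.0338
grasp_force: 2.1
4.05 tray xyz 0.0016 -0.0909 0.068 rot [179.7   0.2 105. ] F [-5.1 -3.6 28.6] open 0.033836326914023974
```

View pics/v3.png

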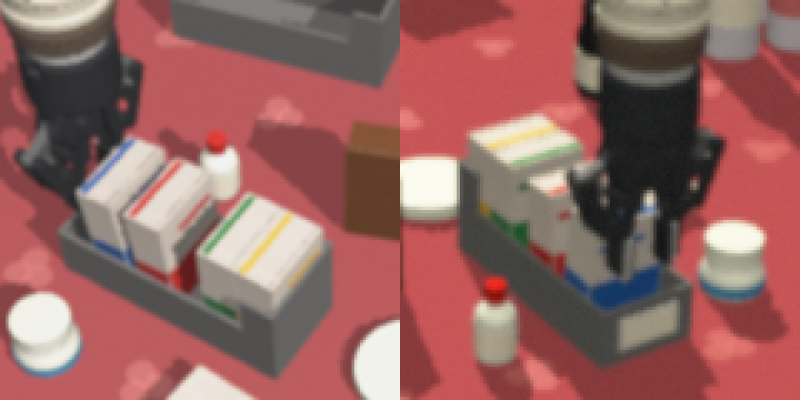

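Blue and red are nearly upright, but there is 29 N of upward force: the finger linkage is bearing on the carton top edge. I'll back off, then go up.

```bash
python3 -m handwheel '[{"tx":-0.003,"ty":0,"tz":0,"ax":0,"ay":0,"az":0,"jaw":-0.2},{"tx":-0.005,"ty":0,"tz":0,"ax":0,"ay":0,"az":0,"jaw":-0.2},{"tx":-0.01,"ty":0,"tz":0,"ax":0,"ay":0,"az":0,"jaw":-0.2},{"tx":-0.02,"ty":0,"tz":0,"ax":0,"ay":0,"az":0,"jaw":-0.2},{"tx":-0.03,"ty":0,"tz":0,"ax":0,"ay":0,"az":0,"jaw":-0.2},{"tx":-0.01,"ty":0,"tz":0,"ax":0,"ay":0,"az":0,"jaw":-0.2},{"tx":0,"ty":0,"tz":-0.01,"ax":0,"ay":0,"az":0,"jaw":-0.2},{"tx":0,"ty":0,"tz":-0.01,"ax":0,"ay":0,"az":0,"jaw":-0.2},{"tx":0,"ty":0,"tz":0,"ax":0,"ay":0,"az":0,"jaw":-0.2},{"tx":0,"ty":0,"tz":0,"ax":0,"ay":0,"az":0,"jaw":-0.2}]'
python3 look.py v4
```

```text
time: 5.4
ee_pos: [0.5904, -0.1885, 0.0835]
tcp_rot: [180.0, 0.0, 105.0]
wrist_force: [0.2, -0.9, 0.2]
opening: 0.0345
grasp_force: 0.0
5.4 tray xyz 0.0004 -0.1669 0.0835 rot [180.   0. 105.] F [ 0.2 -0.9  0.2] open 0.03452986144082148
```

View pics/v4.png

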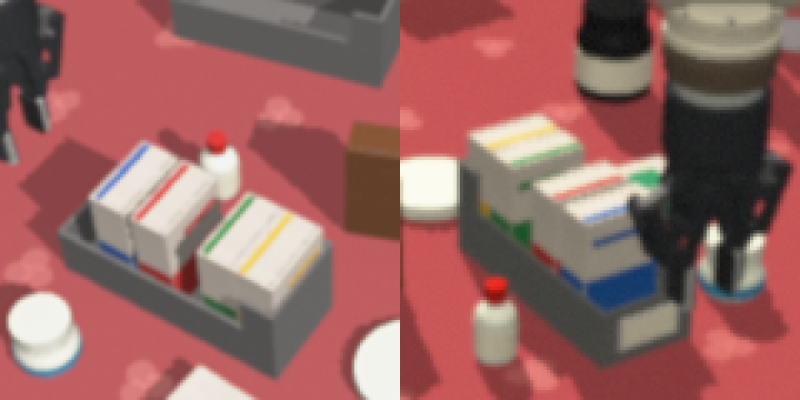

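Both cartons now stand upright, with gaps in the row and blue's front about 30 mm from the lip. Blue's top front edge is at crop pixels (90,190)-(148,142), which I'll turn into tray y before the low, tilted push.

```bash
cat >> h.py <<'E'
def tray(P):
    th=np.radians(15);r=np.array(P)[:2]-[.5468,-.0274]
    return np.round([r@[np.cos(th),np.sin(th)],r@[-np.sin(th),np.cos(th)]],4)
E
python3 - <<'E'
from h import *
s=dict(np.load('s.npz'))
for n,u,v in [('blue',90,190),('blue',148,142),('red',132,215),('red',188,163),('green front',198,257),('green',250,192),('yel back',278,280),('yel',325,232)]:
    print(n,tray(plane(s,210+u*.35,150+v*.35,.109)))
E
```

```text
blue [ 0.0278 -0.0705]
blue [-0.0371 -0.0615]
red [ 0.0313 -0.0271]
red [-0.0351 -0.0208]
green front [0.0388 0.04  ]
green [-0.0351  0.0382]
yel back [0.0259 0.103 ]
yel [-0.031   0.1091]
```

```bash
python3 -m handwheel '[{"tx":0,"ty":0,"tz":-0.022,"ax":0,"ay":0,"az":0,"jaw":-0.2},{"tx":0.025,"ty":0,"tz":0,"ax":0,"ay":0,"az":0,"jaw":-0.2},{"tx":0.028,"ty":0,"tz":0,"ax":0,"ay":0,"az":0,"jaw":-0.2},{"tx":0,"ty":0,"tz":0,"ax":0,"ay":5,"az":0,"jaw":-0.2},{"tx":0,"ty":0,"tz":0,"ax":0,"ay":5,"az":0,"jaw":-0.2},{"tx":0,"ty":0,"tz":0,"ax":0,"ay":5,"az":0,"jaw":-0.2},{"tx":0,"ty":0,"tz":0,"ax":0,"ay":5,"az":0,"jaw":-0.2},{"tx":0,"ty":0,"tz":0,"ax":0,"ay":5,"az":0,"jaw":-0.2},{"tx":0,"ty":0,"tz":0,"ax":0,"ay":0,"az":0,"jaw":-0.2},{"tx":0,"ty":0,"tz":0,"ax":0,"ay":0,"az":0,"jaw":-0.2}]'
python3 look.py
```

```text
time: 6.75
ee_pos: [0.5764, -0.1371, 0.105]
tcp_rot: [-180.0, -24.9, 105.0]
wrist_force: [-0.9, 0.0, 0.4]
opening: 0.0344
grasp_force: 0.0
6.75 tray xyz 0.0002 -0.1136 0.105 rot [-180.   -24.9  105. ] F [-0.9  0.   0.4] open 0.0343522451130566
```

Blue's front is at tray y of about -66 mm, as expected, and the tilt direction is right. I'll enter along the tool axis and start the push.

```bash
python3 -m handwheel '[{"tx":0,"ty":0,"tz":0.017,"ax":0,"ay":0,"az":0,"jaw":-0.2},{"tx":0,"ty":0,"tz":0.017,"ax":0,"ay":0,"az":0,"jaw":-0.2},{"tx":0,"ty":0,"tz":0.017,"ax":0,"ay":0,"az":0,"jaw":-0.2},{"tx":0,"ty":0,"tz":0.017,"ax":0,"ay":0,"az":0,"jaw":-0.2},{"tx":0.0027,"ty":0,"tz":0.0013,"ax":0,"ay":0,"az":0,"jaw":-0.2},{"tx":0.0027,"ty":0,"tz":0.0013,"ax":0,"ay":0,"az":0,"jaw":-0.2},{"tx":0.0027,"ty":0,"tz":0.0013,"ax":0,"ay":0,"az":0,"jaw":-0.2},{"tx":0.0027,"ty":0,"tz":0.0013,"ax":0,"ay":0,"az":0,"jaw":-0.2},{"tx":0.0027,"ty":0,"tz":0.0013,"ax":0,"ay":0,"az":0,"jaw":-0.2},{"tx":0.0027,"ty":0,"tz":0.0013,"ax":0,"ay":0,"az":0,"jaw":-0.2}]'
python3 look.py
```

```text
time: 8.0
ee_pos: [0.5645, -0.0927, 0.0434]
tcp_rot: [180.0, -25.0, 105.0]
wrist_force: [0.9, -1.4, 0.4]
opening: 0.0342
grasp_force: 1.0
8.0 tray xyz 0.0002 -0.0676 0.0434 rot [180. -25. 105.] F [ 0.9 -1.4  0.4] open 0.0341590749064052
```

```bash
python3 -m handwheel '[{"tx":-0.006,"ty":0,"tz":-0.003,"ax":0,"ay":0,"az":0,"jaw":-0.2},{"tx":-0.006,"ty":0,"tz":-0.003,"ax":0,"ay":0,"az":0,"jaw":-0.2},{"tx":0,"ty":0,"tz":0.011,"ax":0,"ay":0,"az":0,"jaw":-0.2},{"tx":0,"ty":0,"tz":0.011,"ax":0,"ay":0,"az":0,"jaw":-0.2},{"tx":0.0027,"ty":0,"tz":0.0013,"ax":0,"ay":0,"az":0,"jaw":-0.2},{"tx":0.0027,"ty":0,"tz":0.0013,"ax":0,"ay":0,"az":0,"jaw":-0.2},{"tx":0.0027,"ty":0,"tz":0.0013,"ax":0,"ay":0,"az":0,"jaw":-0.2},{"tx":0.0027,"ty":0,"tz":0.0013,"ax":0,"ay":0,"az":0,"jaw":-0.2},{"tx":0.0027,"ty":0,"tz":0.0013,"ax":0,"ay":0,"az":0,"jaw":-0.2},{"tx":0.0027,"ty":0,"tz":0.0013,"ax":0,"ay":0,"az":0,"jaw":-0.2}]'
python3 look.py v5
```

```text
time: 9.25
ee_pos: [0.5609, -0.0791, 0.0237]
tcp_rot: [180.0, -25.0, 105.0]
wrist_force: [-0.1, -1.3, -1.5]
opening: 0.0342
grasp_force: 0.7
9.25 tray xyz 0.0002 -0.0536 0.0237 rot [180. -25. 105.] F [-0.1 -1.3 -1.5] open 0.03418756650756247
```

View pics/v5.png

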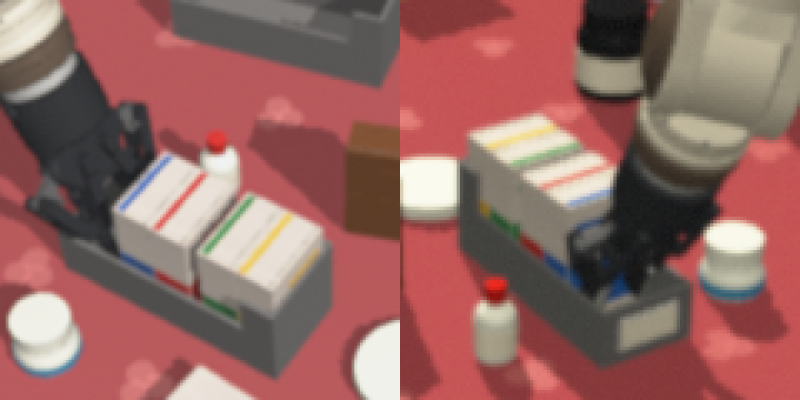

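The cartons are all upright, blue and red are closed together, and about 10 mm of gap to green remains. I'll push on gently.

```bash
python3 -m handwheel '[{"tx":0.0014,"ty":0,"tz":0.0006,"ax":0,"ay":0,"az":0,"jaw":-0.2},{"tx":0.0014,"ty":0,"tz":0.0006,"ax":0,"ay":0,"az":0,"jaw":-0.2},{"tx":0.0014,"ty":0,"tz":0.0006,"ax":0,"ay":0,"az":0,"jaw":-0.2},{"tx":0.0014,"ty":0,"tz":0.0006,"ax":0,"ay":0,"az":0,"jaw":-0.2},{"tx":0.0014,"ty":0,"tz":0.0006,"ax":0,"ay":0,"az":0,"jaw":-0.2},{"tx":0.0014,"ty":0,"tz":0.0006,"ax":0,"ay":0,"az":0,"jaw":-0.2},{"tx":0.0009,"ty":0,"tz":0.0004,"ax":0,"ay":0,"az":0,"jaw":-0.2},{"tx":0,"ty":0,"tz":0,"ax":0,"ay":0,"az":0,"jaw":-0.2},{"tx":0,"ty":0,"tz":0,"ax":0,"ay":0,"az":0,"jaw":-0.2},{"tx":0,"ty":0,"tz":0,"ax":0,"ay":0,"az":0,"jaw":-0.2}]'
python3 look.py
```

```text
time: 10.6
ee_pos: [0.5583, -0.0695, 0.0239]
tcp_rot: [-180.0, -25.0, 105.0]
wrist_force: [-0.0, -2.1, -0.7]
opening: 0.0344
grasp_force: 0.4
10.6 tray xyz 0.0002 -0.0436 0.0239 rot [-180.  -25.  105.] F [-0.  -2.1 -0.7] open 0.03438630952173189
```

Leading edge is near -34 mm with a low force. I'll continue in small steps until the stop is felt.

```bash
python3 -m handwheel '[{"tx":0.0009,"ty":0,"tz":0.0004,"ax":0,"ay":0,"az":0,"jaw":-0.2},{"tx":0,"ty":0,"tz":0,"ax":0,"ay":0,"az":0,"jaw":-0.2},{"tx":0.0009,"ty":0,"tz":0.0004,"ax":0,"ay":0,"az":0,"jaw":-0.2},{"tx":0,"ty":0,"tz":0,"ax":0,"ay":0,"az":0,"jaw":-0.2},{"tx":0.0009,"ty":0,"tz":0.0004,"ax":0,"ay":0,"az":0,"jaw":-0.2},{"tx":0,"ty":0,"tz":0,"ax":0,"ay":0,"az":0,"jaw":-0.2},{"tx":0.0009,"ty":0,"tz":0.0004,"ax":0,"ay":0,"az":0,"jaw":-0.2},{"tx":0,"ty":0,"tz":0,"ax":0,"ay":0,"az":0,"jaw":-0.2},{"tx":0,"ty":0,"tz":0,"ax":0,"ay":0,"az":0,"jaw":-0.2},{"tx":0,"ty":0,"tz":0,"ax":0,"ay":0,"az":0,"jaw":-0.2}]'
python3 look.py
```

```text
time: 11.85
ee_pos: [0.5573, -0.066, 0.024]
tcp_rot: [180.0, -25.0, 105.0]
wrist_force: [1.3, -5.0, -2.2]
opening: 0.0339
grasp_force: 2.6
11.85 tray xyz 0.0002 -0.04 0.024 rot [180. -25. 105.] F [ 1.3 -5.  -2.2] open 0.03394745674702534
```

```bash
python3 -m handwheel '[{"tx":0.0009,"ty":0,"tz":0.0004,"ax":0,"ay":0,"az":0,"jaw":-0.2},{"tx":0,"ty":0,"tz":0,"ax":0,"ay":0,"az":0,"jaw":-0.2},{"tx":0.0009,"ty":0,"tz":0.0004,"ax":0,"ay":0,"az":0,"jaw":-0.2},{"tx":0,"ty":0,"tz":0,"ax":0,"ay":0,"az":0,"jaw":-0.2},{"tx":0,"ty":0,"tz":0,"ax":0,"ay":0,"az":0,"jaw":-0.2},{"tx":0,"ty":0,"tz":0,"ax":0,"ay":0,"az":0,"jaw":-0.2},{"tx":0,"ty":0,"tz":0,"ax":0,"ay":0,"az":0,"jaw":-0.2},{"tx":0,"ty":0,"tz":0,"ax":0,"ay":0,"az":0,"jaw":-0.2},{"tx":0,"ty":0,"tz":0,"ax":0,"ay":0,"az":0,"jaw":-0.2},{"tx":0,"ty":0,"tz":0,"ax":0,"ay":0,"az":0,"jaw":-0.2}]'
python3 look.py
```

```text
time: 13.1
ee_pos: [0.5572, -0.0657, 0.0239]
tcp_rot: [180.0, -24.8, 105.0]
wrist_force: [1.4, -14.8, -2.1]
opening: 0.0343
grasp_force: 6.9
13.1 tray xyz 0.0001 -0.0397 0.0239 rot [180.  -24.8 105. ] F [  1.4 -14.8  -2.1] open 0.03434006233324751
```

The row is against the stop: force has risen to 15 N with no further travel. I'll back off slightly, withdraw along the tool axis and look.

```bash
python3 -m handwheel '[{"tx":-0.003,"ty":0,"tz":-0.0014,"ax":0,"ay":0,"az":0,"jaw":-0.2},{"tx":-0.005,"ty":0,"tz":-0.0023,"ax":0,"ay":0,"az":0,"jaw":-0.2},{"tx":-0.008,"ty":0,"tz":-0.004,"ax":0,"ay":0,"az":0,"jaw":-0.2},{"tx":0,"ty":0,"tz":-0.02,"ax":0,"ay":0,"az":0,"jaw":-0.2},{"tx":0,"ty":0,"tz":-0.03,"ax":0,"ay":0,"az":0,"jaw":-0.2},{"tx":0,"ty":0,"tz":-0.04,"ax":0,"ay":0,"az":0,"jaw":-0.2},{"tx":0,"ty":0,"tz":-0.05,"ax":0,"ay":0,"az":0,"jaw":-0.2},{"tx":0,"ty":0,"tz":-0.05,"ax":0,"ay":0,"az":0,"jaw":-0.2},{"tx":0,"ty":0,"tz":0,"ax":0,"ay":0,"az":0,"jaw":-0.2},{"tx":0,"ty":0,"tz":0,"ax":0,"ay":0,"az":0,"jaw":-0.2}]'
python3 look.py v6
```

```text
time: 14.35
ee_pos: [0.5822, -0.1587, 0.1958]
tcp_rot: [-180.0, -25.0, 105.0]
wrist_force: [-0.9, 0.4, -0.1]
opening: 0.0341
grasp_force: 0.0
14.35 tray xyz 0.0002 -0.136 0.1958 rot [-180.  -25.  105.] F [-0.9  0.4 -0.1] open 0.03410493957647146
```

View pics/v6.png

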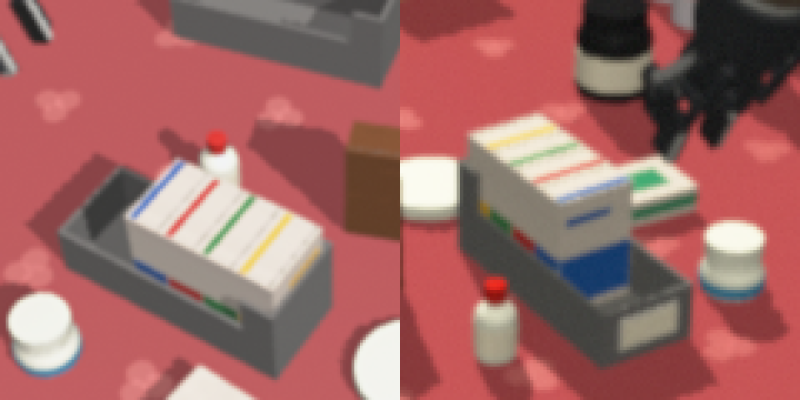

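All four cartons stand upright and closed up against the stop, the neighbouring things are where they were, and the gripper is clear. I'm handing in.

```bash
python3 -c "
from workcell import workorder
print(workorder.job_done())"
```

```text
the job is handed in; nothing more can be done
None
```

I pushed the red and blue cartons upright and closed all four up against the tray's back stop, where the push met the stop at about 15 N. The last picture shows them all standing flush, with nothing nearby visibly moved. I handed the job in at about 14 s, and the hand-in returned no verdict.

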